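# Bring the car down: work the lift's bench console in order

## Robot

A 6-joint arm with a two-finger parallel gripper is mounted at the origin on the work surface. World frame = base frame: x ahead of the robot, y to its left, z up, the work surface at z = 0. Lengths are in m, angles in rad, forces in N, time in s.
With the tool pointing down it reaches from about 0.35 to 0.975 m from the base axis. Payload 4.9 kg.
Tool frame: the origin (TCP) lies midway between the tips of the shut fingers; the grasp point (between the pads) lies 19 mm behind it (ctrl.hold_point_z is the distance from the TCP to the grasp point, in m); z points along the fingers, y is the line along which they close (so a half turn about z gives the same grasp; the last joint's range is limited). The gripper opens to 85 mm and grips with 20 to 120 N. Pads are 22 mm wide; open, the fingers measure 114 mm over their backs; the gripper's body (76 mm by 85 mm) begins 54 mm behind the grasp point. The pads swing forward as they close: fully open they stand 13 mm farther back than shut.
Start: joints at [1.23, 0.053, 1.613, -0, 1.476, -0.119], TCP at [0.137, 0.61, 0.231] pointing down, gripper open.
Joint ranges: [-3.01, 3.01], [-1.01, 2.22], [0.06, 2.58], [-1.02, 4.17], [0.09, 2.62], [-3.14, 3.14]. Speed limits (rad/s): [2.57, 2.57, 3.14, 3.14, 3.14, 3.14].

## Interface

Orientations are given as a rotation vector (axis times angle).
In Python, from station import status, viewer, finish_job, ctrl gives the robot as it stands.
- The arm moves only by the shell command python3 -m jog 'ROWS' [FORCE]. ROWS is JSON, a list of rows, each a list of 7 numbers: the turn, a rotation vector about the tool's x, y, z each as a share of 5 degrees, from -1 to 1, then the shift along the tool's x, y, z each as a share of 30 mm, from -1 to 1, then the opening, from -1 (shut) to 1 (fully open). A call has 1 to 5 rows; each row shifts and turns the commanded pose from where the row before left it, along the tool's axes as they then stand; what a row does not reach is not made up. A row lasts 1/8 s, in which the tool goes at most 62.5 mm and 10.7 degrees, less where a joint would pass 70% of its speed; a pose out of reach is approached as far as the arm can. A call with a number of a shift or a turn outside -1 to 1 is refused whole. A call with a gripper value outside its range is refused whole. The fingers move at their own pace and stop on an object; FORCE is the grip in N (left out, the last holds). Time passes only in rows, so rows that do not move let the fingers close. It gives the time, the measured TCP pose, the force, the opening and the grip force at its end, in the units of the state.
- status.get_obs(): the state, without advancing time (a new reading comes with each control period).
- viewer.get_image(name): name is "scene" or "top" or "wrist"; returns a dict with "img" (480x640x3 uint8, red, green, blue), "fovy" (degrees; the focal length in pixels is half the picture's height over the tangent of half this angle, whatever the lens; pixels are square), "cx", "cy" (the principal point, pixels), "rvec" (rotation vector, rad) and "tvec" (3), from world to camera coordinates, as OpenCV has them. Camera axes: x right, y down, z forward; pixel columns grow to the right and rows downward; lengths in m; the calibration is good to about 2 mm. A picture is of the moment at which its call begins. There is no depth.
- finish_job(): hands the job in; it is judged then, once.
The state is a dict: "t": time; "q": joint angles; "dq": joint speeds; "effort": joint torques, N m; "tool_pos": TCP position; "tool_rot": TCP orientation; "contact_force": force on the tool from outside, world axes, zero at the start; "wrist_torque": the same for the moment, N m; "opening": finger opening in m; "grip_force": force on a finger pad.
Only numpy, scipy, OpenCV 4.12 (cv2) and the standard library are available. Lean on these libraries where they do the work, as an engineer would, in place of code of your own. Each camera call takes 0.05 s, during which the arm holds its last target. There are 200 camera calls.

## Task

A car stands on the lift, resting on its safety catches; bring it down from the control console on the bench by pressing with the fingertips. Rock the mains switch on, then hold the raise button fully in for at least one full second to take the weight off the catches and let it go, then rock the catch-release switch on, and last push the lower button fully in: the program finishes while still holding it in. Leave the other controls unpressed, and do not pick up or shift anything that stands on or around the console.

Things in the scene. Friction and masses are not known exactly. Their poses are not given: they have to be found in the camera images.
- console: The lift's control console, a fixed grey steel desk box 300 mm wide (y), 314 mm deep (x). Origin on the bench under the middle of its sloping panel; x points away from the operator, y to the operator's left, z up. Behind the panel a flat ledge 62 mm deep at 137 mm height carries small parts. Press the controls square to the panel: 15 degrees off vertical, down and away from the operator.
- panel_centre (a point): Middle of the panel's surface, 103.5 mm above the console's origin, axes as the console's. The panel (300 by 259 mm) rises away from the operator at 15 degrees, from 70 to 137 mm height. Left column: mains rocker (far), catch-release rocker (near). Middle column, far to near: raise, lower, park buttons. Right column: emergency stop (far), air gauge 54 mm wide (near).
- mains_rocker (a joint): Mains switch: black rocker 32 mm wide and 46 mm long in a bezel 5 mm high, hinged across its middle, 92 mm to the left of the panel's centre line, its middle 52 mm up the slope from the panel's centre. 0 = off (the start: its far end stands up), 0.36 rad = on (far end rocked down). It moves stiffly to a hard stop and stays where it is left.
- mains_rocker_far (a point): Point on the upper face of the mains rocker's far half, 14 mm from its hinge: the place to press (the point moves with the rocker). It stands 17.5 mm above the panel when off, 13 mm when on. Pressing there takes 3 to 5 N all the way, more only at the stop; a flat fingertip pressed square to the panel meets the rocker's far edge, 9 mm farther and 21 mm above the panel when off, 13 mm when on.
- catch_rocker (a joint): Catch-release switch: bigger black rocker, 46 mm wide and 58 mm long, in the same column nearer the operator (middle 45 mm down the slope from the panel's centre). Values and action as for the mains switch: 0 = off (start), 0.36 = on with the far end rocked down.
- catch_rocker_far (a point): Point on the upper face of the catch-release rocker's far half, 20 mm from its hinge: the place to press (moves with the rocker). 20 mm above the panel when off, 13 mm when on; 3 to 5 N; its far edge, 9 mm farther, stands 23 mm above the panel when off, 13 mm when on.
- raise_btn (a joint): Raise button, the farthest of the three in the middle column, marked with a chevron pointing away from the operator: black spring button, cap 32 mm wide standing 19 mm above the panel. 0 = out, 0.007 m = fully in; 2 N starts it and 6 N holds it fully in; it springs back when let go.
- raise_btn_top (a point): Centre of the raise button's cap, on its upper face (moves with the cap), 62 mm up the slope from the lower button.
- lower_btn (a joint): Lower button, the middle one of the three, at the centre of the panel, marked with a chevron pointing to the operator; same make: 0 = out, 0.007 m = fully in, 2 to 6 N, springs back.
- lower_btn_top (a point): Centre of the lower button's cap, on its upper face (moves with the cap).
- park_btn (a joint): Park button, marked with a straight bar, the nearest of the three, 62 mm down the slope from the lower button; same make. Not to be pressed.
- estop (a joint): Red emergency-stop mushroom, 40 mm wide, its top 31 mm above the panel, on the panel's right (92 mm right of the centre line, 52 mm up the slope). 0 = out, 0.005 m = in. Not to be pressed.
- socket: Loose steel socket 32 mm wide, 46 mm high, upright on the console's back ledge. Origin: centre of its underside.
- bearing: Loose ball bearing, ring 52 mm wide and 15 mm high, flat on the back ledge. Origin: centre of its underside.
- oil_seal: Loose rubber ring 68 mm wide, 10 mm high, on the bench close before the console's front. Origin: centre of its underside.
- hub_nut: Loose hexagon nut 36 mm across flats, 22 mm high, on the bench close before the console's front. Origin: centre of its underside.
- spindle: Loose flanged stub axle, flange 110 mm wide, 92 mm high, upright on the bench. Origin: centre of its underside.
- spray_can: Loose spray can, 60 mm wide, 190 mm high, upright on the bench. Origin: centre of its underside.
- wrench: Loose wrench 180 mm long, flat on the bench before the cardboard box. Origin: its middle, on the underside.
- parts_box: Fixed open cardboard box, 200 by 160 mm and 100 mm high (flaps to 133 mm), beside the console. Origin: centre of its underside.

How it is judged:
By the outcome, as a careful person would: the job done as asked, in the order asked, and still so for the second after the job is handed in, while the arm keeps its last pose, push and grip.
It also fails if it takes over 51 s, if anything falls off the work surface, if the arm or the gripper's body presses on something with over 40 N, if the wrist force passes 120 N, or if a joint passes its speed limit or range.

## Working session

There is one attempt and no reset: what is moved stays moved. The work goes in short steps, Python scripts to look and compute and a shell command to move; the robot and the scene stay as the last step left them, time stands still between calls to the robot, and variables do not carry over. Pictures are saved under pics/ and viewed, at most 10 in all, crops included, and the job is handed in when it is done.

```bash
mkdir -p pics; cat > h.py <<'E'
import numpy as np, cv2
from station import status, viewer
def snap(n,f):
    d=viewer.get_image(n); cv2.imwrite(f'pics/{f}.png',d['img'][:,:,::-1])
    np.savez(f'pics/{f}.npz',**d); return d
E
python3 - <<'E'
from h import *
for n in('scene','top'):
    d=snap(n,n+'0'); print(n,d['fovy'],d['cx'],d['cy'],d['rvec'],d['tvec'])
o=status.get_obs();print(o['t'],o['tool_pos'],o['tool_rot'])
E
```

```text
scene 47.721782309694945 326.92092638176393 235.156534730516 [ 2.02386058  1.29126178 -0.52795384] [-0.25470149 -0.25142029  1.79848392]
top 42.02601752285634 319.42688771242587 242.85528080614847 [ 2.13772661 -2.09441275  0.19277658] [-9.65557959e-04  5.61904054e-01  1.55873140e+00]
0.1 [0.13729495 0.60915552 0.23019443] [-3.47613161e-01 -3.12187352e+00  2.85486243e-03]
```

View pics/top0.png

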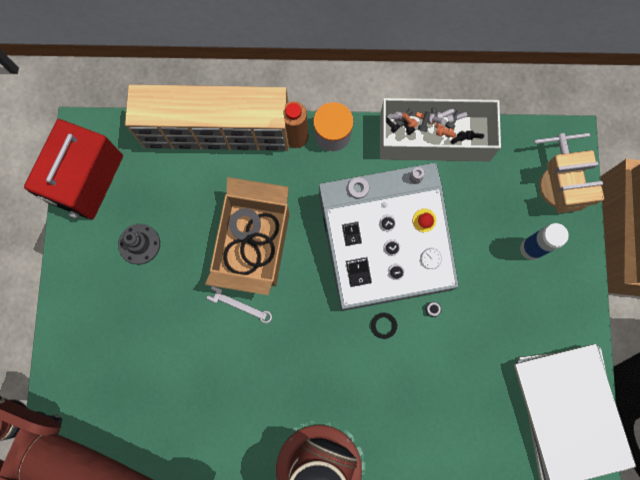

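View pics/scene0.png

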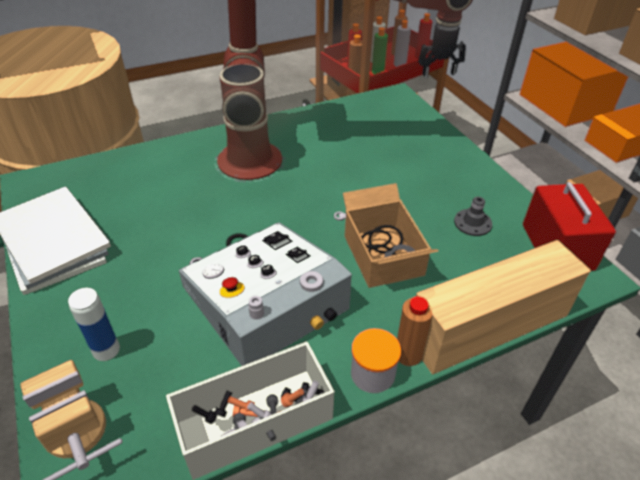

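Top view: console at about (390,245), its buttons at (388,224), (392,248) and (396,272), rockers at (352,233) and (358,271), and the e-stop at (426,221). The scene view shows it from behind, with the ledge parts at (255,305) and (312,281).

```bash
cat >> h.py <<'E'
def K(d):
    f=240/np.tan(np.radians(float(d['fovy']))/2); return np.array([[f,0,d['cx']],[0,f,d['cy']],[0,0,1]],float)
def ray(d,uv,z):
    R=cv2.Rodrigues(np.array(d['rvec'],float))[0]; c=-R.T@d['tvec']
    v=R.T@np.linalg.inv(K(d))@[uv[0],uv[1],1]; return c+v*(z-c[2])/v[2]
def proj(d,P): return cv2.projectPoints(np.array(P,float).reshape(-1,1,3),np.array(d['rvec'],float),np.array(d['tvec'],float),K(d),None)[0][:,0]
E
python3 - <<'E'
from h import *
d=dict(np.load('pics/top0.npz')); im=d['img']
g=im.min(2); m=(g>150).astype(np.uint8)
cs,_=cv2.findContours(m,0,2)
for c in cs:
    x,y,w,h=cv2.boundingRect(c)
    if 310<x<400 and 150<y<260 and w>60:
        print(cv2.contourArea(c),cv2.minAreaRect(c),cv2.approxPolyDP(cv2.convexHull(c),6,True)[:,0].tolist())
mk=np.zeros_like(m); cv2.fillConvexPoly(mk,np.array([[330,208],[437,192],[453,283],[345,301]]),1)
dk=((im.max(2)<80)&(mk>0)).astype(np.uint8)
n,l,s,c=cv2.connectedComponentsWithStats(dk)
for i in range(1,n):
    if s[i,4]>15: print('dark',s[i].tolist(),c[i])
cr=cv2.resize(im[155:320,310:470],None,fx=3.6,fy=3.6,interpolation=cv2.INTER_CUBIC); cv2.imwrite('pics/crop.png',cr[:,:,::-1])
E
```

```text
11976.0 ((389.1182861328125, 235.01956176757812), (124.95072174072266, 117.94835662841797), 79.6026611328125) [[320, 185], [440, 187], [454, 286], [343, 307]]
1797.5 ((393.647705078125, 182.00335693359375), (22.592092514038086, 90.71593475341797), 79.99201965332031) [[440, 184], [368, 198], [349, 190], [353, 178], [431, 164]]
dark [382, 218, 12, 11, 89] [387.11235955 223.        ]
dark [343, 223, 18, 22, 281] [351.42348754 233.77224199]
dark [386, 242, 13, 12, 87] [391.37931034 247.71264368]
dark [347, 258, 24, 28, 455] [358.50769231 272.66373626]
dark [390, 267, 13, 12, 101] [395.89108911 272.15841584]
```

View pics/crop.png

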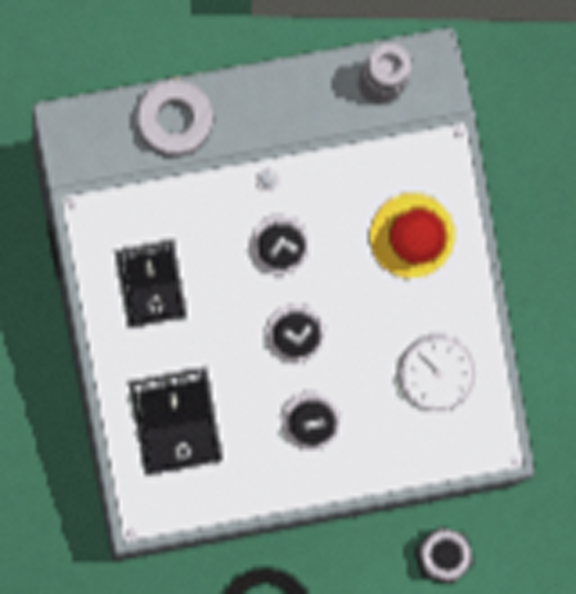

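```bash
python3 - <<'E'
from h import *
d=dict(np.load('pics/top0.npz')); f=lambda u:(u[0]/3.6+310-.36,u[1]/3.6+155-.36)
r=ray(d,f((280,245)),.1379);l=ray(d,f((297,335)),.1219);p=ray(d,f((311,423)),.1058)
print(r,l,p,np.linalg.norm((r-p)[:2]),.124*np.cos(.2618))
v=r-p; print('yaw btn',np.degrees(np.arctan2(v[1],v[0])))
# corners: near z .07, far ledge z .137
NL=ray(d,f((120,553)),.07);NR=ray(d,f((531,475)),.07);FL=ray(d,f((37,105)),.137);FR=ray(d,f((455,30)),.137)
print(NL,NR,FL,FR)
for a,b,o in((NR,NL,90),(FR,FL,90),(NL,FL,0),(NR,FR,0)):
    w=b-a; print(np.linalg.norm(w[:2]),np.degrees(np.arctan2(w[1],w[0]))-o)
print('mid',(NL+NR+FL+FR)/4)
E
```

```text
[ 0.5992897  -0.15650079  0.1379    ] [ 0.54001916 -0.1697355   0.1219    ] [ 0.48176583 -0.1809908   0.1058    ] 0.12004840456840625 0.11977478281211631
yaw btn 11.771029711228504
[ 0.39312312 -0.05214639  0.07      ] [ 0.45345426 -0.33854567  0.07      ] [0.69559197 0.01148159 0.137     ] [ 0.75520924 -0.27812357  0.137     ]
0.2926848005916899 11.895661177270327
0.29567781443816893 11.632245025292121
0.30908885916684264 11.879648326064267
0.30774485516198924 11.32291285087186
mid [ 0.57434465 -0.16433351  0.1035    ]
```

```bash
cat >> h.py <<'E'
from scipy.spatial.transform import Rotation as Ro
O=np.array([.5445,-.169,0]); YAW=np.radians(11.7); S=np.radians(15)
RC=Ro.from_euler('z',YAW).as_matrix()
def P(u,v,h): return O+RC@np.array([u*np.cos(S)-h*np.sin(S),v,.1035+u*np.sin(S)+h*np.cos(S)])
RT=RC@np.array([[-np.cos(S),0,np.sin(S)],[0,1,0],[-np.sin(S),0,-np.cos(S)]])
def uvh(p):
    q=RC.T@(np.array(p)-O)-[0,0,.1035]; return np.array([q[0]*np.cos(S)+q[2]*np.sin(S),q[1],-q[0]*np.sin(S)+q[2]*np.cos(S)])
def todo(u,v,h):
    o=status.get_obs(); R=Ro.from_rotvec(o['tool_rot']).as_matrix()
    print('t',o['t'],'uvh mm',uvh(o['tool_pos'])*1e3,'F',np.array(o['contact_force']),'open',o['opening'])
    print('turn(5deg)',np.degrees(Ro.from_matrix(R.T@RT).as_rotvec())/5,'as zy',Ro.from_matrix(R.T@RT).as_euler('ZYX',degrees=True)/5)
    print('shift(30mm)',R.T@(P(u,v,h)-o['tool_pos'])/.03)
E
python3 -c "
from h import *
todo(.066,.092,.06)"
```

```text
t 0.1 uvh mm [-199.94350757  844.5636436   184.73842542] F [-0.56259736  0.41597647 -0.86603334] open 0.08542684422413942
turn(5deg) [-0.65922577 -2.96140696 -4.85074505] as zy [-4.87651804 -3.01107623 -0.01894671]
shift(30mm) [-19.14362085 -18.85744011   1.75262391]
```

```bash
python3 -m jog '[[0,0,0,-0.95,-0.95,0,-1],[0,0,0,-0.95,-0.95,0,-1],[0,0,0,-0.95,-0.95,0,-1],[0,0,0,-0.95,-0.95,0,-1],[0,0,0,-0.95,-0.95,0,-1]]' && python3 -m jog '[[0,0,0,-0.95,-0.95,0,-1],[0,0,0,-0.95,-0.95,0,-1],[0,0,0,-0.95,-0.95,0,-1],[0,0,0,-0.95,-0.95,0,-1],[0,0,0,-0.95,-0.95,0,-1]]' && python3 -m jog '[[0,0,0,-0.95,-0.95,0,-1],[0,0,0,-0.95,-0.95,0,-1],[0,0,0,-0.95,-0.95,0,-1],[0,0,0,-0.95,-0.95,0,-1],[0,0,0,-0.95,-0.95,0,-1]]' && python3 -m jog '[[0,0,0,-0.95,-0.95,0,-1],[0,0,0,-0.95,-0.95,0,-1],[0,0,0,-0.95,-0.95,0,-1],[0,0,0,-0.95,-0.95,0,-1],[0,0,0,0,0,0,-1]]' && python3 -m jog '[[0,0,-0.98,0,0,0,-1],[0,0,-0.98,0,0,0,-1],[0,0,-0.98,0,0,0,-1],[0,0,-0.98,0,0,0,-1],[0,0,-0.98,0,0,0,-1]]' && python3 -m jog '[[0,-1,0,0,0,0,-1],[0,-1,0,0,0,0,-1],[0,-1,0,0,0,0,-1],[0,0,0,0,0,0,-1],[0,0,0,0,0,0,-1]]'
python3 -c "
from h import *
todo(.066,.092,.06)"
```

```text
t: 0.72
tool_pos: [0.2455, 0.4379, 0.2307]
tool_rot: [-0.347, -3.122, 0.001]
contact_force: [0.3, 0.4, 0.5]
opening: 0.0001
grip_force: 0.0
t: 1.35
tool_pos: [0.3531, 0.2677, 0.2309]
tool_rot: [-0.347, -3.122, 0.0]
contact_force: [1.0, 0.1, -0.5]
opening: -0.0005
grip_force: 0.0
t: 1.98
tool_pos: [0.4607, 0.0974, 0.2308]
tool_rot: [-0.348, -3.122, -0.0]
contact_force: [0.3, 1.1, 0.1]
opening: -0.0001
grip_force: 0.0
t: 2.6
tool_pos: [0.547, -0.0395, 0.2305]
tool_rot: [-0.352, -3.12, 0.0]
contact_force: [-0.5, 0.7, 0.7]
opening: 0.0002
grip_force: 0.0
t: 3.22
tool_pos: [0.5459, -0.0366, 0.2309]
tool_rot: [0.329, -3.124, -0.001]
contact_force: [-0.2, -0.7, -0.2]
opening: 0.0
grip_force: 0.0
t: 3.85
tool_pos: [0.5465, -0.0372, 0.2314]
tool_rot: [-0.297, 2.866, 0.039]
contact_force: [-0.4, -0.0, 0.3]
opening: -0.0001
grip_force: 0.0
t 3.85 uvh mm [ 60.81231399 128.66341726 116.11350212] F [-0.44943573 -0.02927775  0.27180008] open -0.00011913026849773588
turn(5deg) [ 0.00800556 -0.00983476  0.02348192] as zy [ 0.02347849 -0.00984296  0.00799548]
shift(30mm) [-0.1720217  -1.22377372  1.86944768]
```

```bash
python3 -m jog '[[0,0,0,-0.17,-0.62,0,-1],[0,0,0,0,-0.6,0,-1],[0,0,0,0,0,0,-1],[0,0,0,0,0,0,-1]]'
python3 - <<'E'
from h import *
todo(.066,.092,.03)
d=snap('wrist','w1')
pts={'raise':(.062,0,.019),'lower':(0,0,.019),'mainsTopOffNear':(.052-.023,.092,.01),'catch':(-.025,.092,.02),'mainsFar':(.066,.092,.0175),'estop':(.052,-.092,.031),'tcp':uvh(status.get_obs()['tool_pos'])}
im=d['img'][:,:,::-1].copy()
for k,p in pts.items():
    q=proj(d,P(*p))[0]; print(k,q)
    if abs(q).max()<2000: cv2.drawMarker(im,tuple(int(a) for a in q),(0,255,0),0,14,2)
cv2.imwrite('pics/w1m.png',im)
E
```

```text
t: 4.35
tool_pos: [0.5589, -0.0729, 0.2323]
tool_rot: [-0.295, 2.866, 0.04]
contact_force: [0.9, -0.2, 0.8]
opening: -0.0
grip_force: 0.0
t 4.35 uvh mm [ 65.78440933  91.17655633 115.74488426] F [ 0.85664988 -0.20241759  0.79280335] open -1.368362349940464e-05
turn(5deg) [ 0.00906113 -0.00733102  0.00686121] as zy [ 0.00685831 -0.00733373  0.00905894]
shift(30mm) [-0.00903063  0.02518322  2.85817843]
raise [199.60339461 238.09324123]
lower [189.54971357 149.8868652 ]
mainsTopOffNear [326.45283836 190.93944213]
catch [326.73929646 110.34952955]
mainsFar [326.35075624 242.88377489]
estop [ 57.22755196 229.13012006]
tcp [325.92645972 308.45620105]
```

View pics/w1m.png

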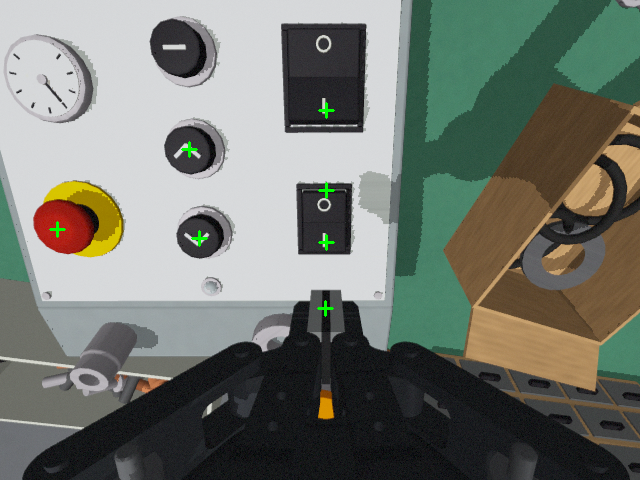

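The wrist view shows my predicted points landing within about 2 px of the features: raise (200,238), lower (190,150), the mains "I" mark (325,242) and the catch "I" mark (325,107). Localisation is good, so I'm descending.

```bash
python3 -m jog '[[0,0,0,0,0,1,-1],[0,0,0,0,0,1,-1],[0,0,0,0,0,0.9,-1],[0,0,0,0,0,0,-1]]' && python3 -m jog '[[0,0,0,0,0,0.1,-1],[0,0,0,0,0,0.1,-1],[0,0,0,0,0,0.1,-1],[0,0,0,0,0,0.1,-1],[0,0,0,0,0,0,-1]]'
python3 -c "
from h import *
todo(.066,.092,.012)"
```

```text
t: 4.9
tool_pos: [0.5792, -0.0669, 0.1457]
tool_rot: [-0.297, 2.871, 0.042]
contact_force: [0.0, -0.2, -0.4]
opening: 0.0001
grip_force: 0.0
t: 5.52
tool_pos: [0.5852, -0.0674, 0.1385]
tool_rot: [-0.296, 2.862, 0.038]
contact_force: [1.7, 1.6, 4.2]
opening: -0.0001
grip_force: 1.8
t 5.525 uvh mm [67.49013591 91.24904148 18.1562484 ] F [1.69819625 1.57973221 4.24806807] open -7.148984657468875e-05
turn(5deg) [-0.00670179  0.03671382  0.01864673] as zy [ 0.01863606  0.03671926 -0.00667194]
shift(30mm) [0.05028748 0.02523324 0.20503345]
```

```bash
python3 -m jog '[[0,0,0,0,0,0.1,-1],[0,0,0,0,0,0.1,-1],[0,0,0,0,0,0.08,-1],[0,0,0,0,0,0,-1]]'
python3 -c "
from h import *
todo(.066,.092,.012)"
```

```text
t: 6.02
tool_pos: [0.5873, -0.0673, 0.1333]
tool_rot: [-0.297, 2.863, 0.037]
contact_force: [-10.8, 1.7, 20.9]
opening: 0.0
grip_force: 11.1
t 6.025 uvh mm [68.10380681 90.95961336 12.62087347] F [-10.78744102   1.66245009  20.92299188] open 3.0104694016038956e-06
turn(5deg) [-0.00892944  0.02366235  0.03070018] as zy [ 0.030691    0.02367428 -0.00889775]
shift(30mm) [0.07007627 0.03488342 0.02052392]
```

```bash
python3 -m jog '[[0,0,0,0,0,-0.8,-1],[0,0,0,0,0,-0.8,-1],[0,0,0,0.13,-1,0,-1],[0,0,0,0,-1,0,-1],[0,0,0,0,-1,0,-1]]' && python3 -m jog '[[0,0,0,0,0,0,-1],[0,0,0,0,0,0,-1]]'
python3 - <<'E'
from h import *
todo(.062,0,.021)
d=snap('wrist','w2')
E
```

```text
t: 6.65
tool_pos: [0.5878, -0.1589, 0.1731]
tool_rot: [-0.296, 2.868, 0.04]
contact_force: [1.1, 0.2, -0.0]
opening: 0.0002
grip_force: 0.0
t: 6.9
tool_pos: [0.5879, -0.1577, 0.1733]
tool_rot: [-0.296, 2.868, 0.041]
contact_force: [1.2, -0.3, -0.3]
opening: 0.0
grip_force: 0.0
t 6.9 uvh mm [61.36638609  2.29416056 55.78569148] F [ 1.21198524 -0.345929   -0.31006626] open 3.237255634560403e-05
turn(5deg) [ 0.01975945 -0.01965562  0.01459761] as zy [ 0.01458067 -0.01966819  0.01974694]
shift(30mm) [-0.02301051 -0.07849939  1.15935159]
```

View pics/w2.png

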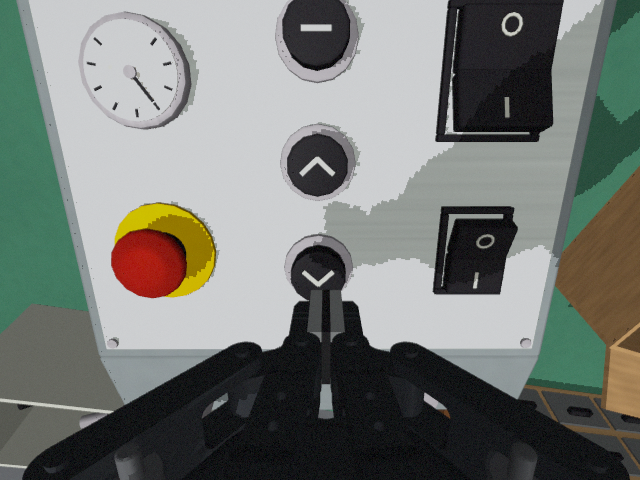

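The wrist view confirms mains is on (its near "O" end stands up at (485,240)). The fingers, at x≈325, are slightly right of the raise cap at (318,270).

```bash
python3 -m jog '[[0,0,0,0,-0.08,0.6,-1],[0,0,0,0,0,0.5,-1],[0,0,0,0,0,0.15,-1],[0,0,0,0,0,0.15,-1],[0,0,0,0,0,0.15,-1]]' && python3 -m jog '[[0,0,0,0,0,0,-1],[0,0,0,0,0,0,-1]]'
python3 -c "
from h import *
todo(.062,0,.010)"
```

```text
t: 7.58
tool_pos: [0.6005, -0.1579, 0.1307]
tool_rot: [-0.297, 2.867, 0.04]
contact_force: [-21.5, 3.5, 27.6]
opening: 0.0004
grip_force: 15.7
t: 7.82
tool_pos: [0.6005, -0.158, 0.1309]
tool_rot: [-0.297, 2.867, 0.04]
contact_force: [-10.2, 3.0, 10.7]
opening: -0.0002
grip_force: 6.4
t 7.825 uvh mm [62.20081373 -0.53569191 11.72619599] F [-10.15502896   2.98446692  10.69354905] open -0.00020438941999904514
turn(5deg) [ 0.01558471 -0.01599525  0.02565617] as zy [ 0.0256453  -0.01601268  0.0155668 ]
shift(30mm) [0.00657354 0.01779297 0.05757337]
```

```bash
python3 -m jog '[[0,0,0,0,0,0.04,-1],[0,0,0,0,0,0,-1],[0,0,0,0,0,0,-1],[0,0,0,0,0,0,-1],[0,0,0,0,0,0,-1]]' && python3 -m jog '[[0,0,0,0,0,0,-1],[0,0,0,0,0,0,-1],[0,0,0,0,0,0,-1],[0,0,0,0,0,0,-1],[0,0,0,0,0,0,-1]]' && python3 -m jog '[[0,0,0,0,0,0,-1],[0,0,0,0,0,0,-1],[0,0,0,0,0,0,-1]]' && python3 -m jog '[[0,0,0,0,0,-0.8,-1],[0,0,0,0,0,-0.8,-1],[0,0,0,0.4,0.5,0,-1],[0,0,0,0.8,0.8,0,-1],[0,0,0,0.8,0.8,0,-1]]' && python3 -m jog '[[0,0,0,0.8,0.8,0,-1],[0,0,0,0,0,0,-1],[0,0,0,0,0,0,-1],[0,0,0,0,0,0,-1]]'
python3 -c "
from h import *
todo(-.025,.092,.026)"
```

```text
t: 8.45
tool_pos: [0.6005, -0.158, 0.1308]
tool_rot: [-0.298, 2.868, 0.04]
contact_force: [-15.8, 3.5, 16.8]
opening: 0.0001
grip_force: 9.8
t: 9.07
tool_pos: [0.6005, -0.158, 0.1309]
tool_rot: [-0.298, 2.868, 0.04]
contact_force: [-14.9, 3.0, 17.1]
opening: -0.0
grip_force: 9.8
t: 9.45
tool_pos: [0.6005, -0.158, 0.1308]
tool_rot: [-0.298, 2.868, 0.04]
contact_force: [-15.2, 3.5, 15.5]
opening: 0.0002
grip_force: 9.8
t: 10.07
tool_pos: [0.5193, -0.1106, 0.1592]
tool_rot: [-0.295, 2.864, 0.037]
contact_force: [0.5, -0.3, 0.4]
opening: -0.0001
grip_force: 0.0
t: 10.58
tool_pos: [0.4929, -0.0927, 0.1536]
tool_rot: [-0.295, 2.864, 0.038]
contact_force: [0.2, 0.1, 0.2]
opening: 0.0
grip_force: 0.0
t 10.575 uvh mm [-20.8803872   85.15681442  57.47861425] F [0.15189175 0.11472825 0.20611362] open 3.287194232426367e-05
turn(5deg) [-0.00699141  0.01420345  0.01558509] as zy [ 0.01558077  0.0142082  -0.00698175]
shift(30mm) [0.13831001 0.22893371 1.0489769 ]
```

```bash
python3 -m jog '[[0,0,0,0.14,0.23,0,-1],[0,0,0,0,0,0.6,-1],[0,0,0,0,0,0.45,-1],[0,0,0,0,0,0,-1]]' && python3 -m jog '[[0,0,0,0,0,0.12,-1],[0,0,0,0,0,0.12,-1],[0,0,0,0,0,0.12,-1],[0,0,0,0,0,0.1,-1],[0,0,0,0,0,0.1,-1]]' && python3 -m jog '[[0,0,0,0,0,0,-1],[0,0,0,0,0,0,-1]]'
python3 -c "
from h import *
todo(-.025,.092,.013)"
```

```text
t: 11.08
tool_pos: [0.4936, -0.0839, 0.1196]
tool_rot: [-0.296, 2.868, 0.041]
contact_force: [0.2, -0.5, 0.1]
opening: -0.0002
grip_force: 0.0
t: 11.7
tool_pos: [0.5002, -0.0842, 0.1093]
tool_rot: [-0.298, 2.864, 0.037]
contact_force: [-20.1, 2.6, 35.6]
opening: 0.0002
grip_force: 19.5
t: 11.95
tool_pos: [0.5001, -0.0842, 0.1094]
tool_rot: [-0.297, 2.864, 0.037]
contact_force: [-12.3, 1.9, 23.1]
opening: 0.0003
grip_force: 12.7
t 11.95 uvh mm [-23.86832635  92.06026327  12.53076521] F [-12.25413622   1.90770719  23.06596647] open 0.0003266776121382658
turn(5deg) [-0.01064082  0.02161416  0.0329304 ] as zy [ 0.0329204   0.02162942 -0.01060976]
shift(30mm) [ 0.03769853 -0.00191496 -0.01571047]
```

```bash
python3 -m jog '[[0,0,0,0,0,-0.8,-1],[0,0,0,0,0,-0.8,-1],[0,0,0,-0.26,-1,0,-1],[0,0,0,-0.27,-1,0,-1],[0,0,0,-0.27,-1,0,-1]]' && python3 -m jog '[[0,0,0,0,-0.07,0,-1],[0,0,0,0,0,0,-1],[0,0,0,0,0,0,-1]]'
python3 - <<'E'
from h import *
todo(0,0,.021)
d=snap('wrist','w3')
d=snap('top','top3')
a=d['img'][150:330,300:480]; b=np.load('pics/top0.npz')['img'][150:330,300:480]
cv2.imwrite('pics/t3.png',cv2.resize(np.hstack([a,b]),None,fx=2.2,fy=2.2)[:,:,::-1])
E
```

```text
t: 12.58
tool_pos: [0.5272, -0.1702, 0.1568]
tool_rot: [-0.296, 2.868, 0.039]
contact_force: [0.2, 0.7, 0.2]
opening: -0.0001
grip_force: 0.0
t: 12.95
tool_pos: [0.5274, -0.1706, 0.157]
tool_rot: [-0.297, 2.867, 0.04]
contact_force: [-0.7, 0.6, 0.3]
opening: -0.0
grip_force: 0.0
t 12.95 uvh mm [-2.59993395  1.91271874 56.10824348] F [-0.73717248  0.55550516  0.28252904] open -4.885137976139045e-05
turn(5deg) [ 0.01493591 -0.01039982  0.02437522] as zy [ 0.02436845 -0.0104157   0.01492484]
shift(30mm) [-0.08758904 -0.06546786  1.17011149]
```

View pics/w3.png

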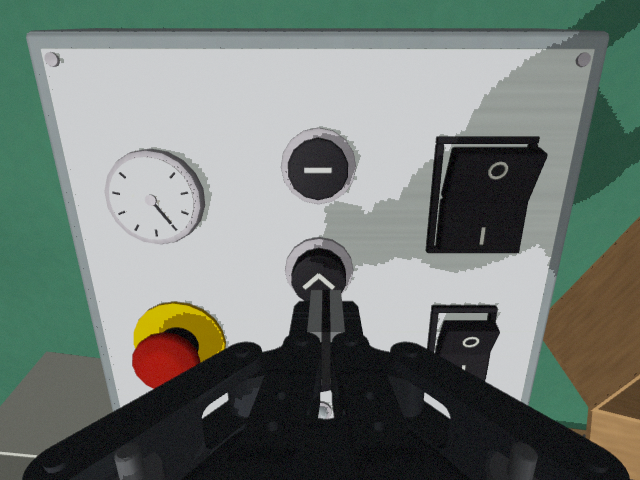

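Both rockers are on, with near ends raised at (495,195) and (465,345). The fingertips are above the lower cap at (318,275). Pressing and holding lower.

```bash
python3 -m jog '[[0,0,0,-0.08,-0.07,0.6,-1],[0,0,0,0,0,0.5,-1],[0,0,0,0,0,0.15,-1],[0,0,0,0,0,0.15,-1],[0,0,0,0,0,0.17,-1]]' && python3 -m jog '[[0,0,0,0,0,0.03,-1],[0,0,0,0,0,0,-1],[0,0,0,0,0,0,-1],[0,0,0,0,0,0,-1],[0,0,0,0,0,0,-1]]' && python3 -m jog '[[0,0,0,0,0,0,-1],[0,0,0,0,0,0,-1],[0,0,0,0,0,0,-1],[0,0,0,0,0,0,-1],[0,0,0,0,0,0,-1]]'
python3 -c "
from h import *
todo(0,0,.012)"
```

```text
t: 13.68
tool_pos: [0.5421, -0.1705, 0.1145]
tool_rot: [-0.298, 2.868, 0.041]
contact_force: [-27.2, 4.3, 34.5]
opening: -0.0001
grip_force: 19.8
t: 14.3
tool_pos: [0.542, -0.1705, 0.1147]
tool_rot: [-0.299, 2.869, 0.041]
contact_force: [-19.2, 3.4, 20.3]
opening: -0.0004
grip_force: 12.5
t: 14.92
tool_pos: [0.542, -0.1705, 0.1147]
tool_rot: [-0.299, 2.869, 0.041]
contact_force: [-19.8, 3.6, 21.7]
opening: 0.0001
grip_force: 12.5
t 14.925 uvh mm [ 0.18969551 -0.98682379 11.54902619] F [-19.84143616   3.57495952  21.70628781] open 7.038016794186235e-05
turn(5deg) [ 0.02390508 -0.03732115  0.03434926] as zy [ 0.03431043 -0.03735689  0.0238492 ]
shift(30mm) [ 0.00627332  0.03294427 -0.01494327]
```

```bash
python3 -c "
from station import finish_job
print(finish_job())"
```

```text
the job is handed in; nothing more can be done
None
```

I handed the job in at about 15 s: mains on, raise held fully in for over 1 s and let go, catch-release on, and lower still held fully in; no verdict came back.

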